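# Seat a radio module in the corner of a bench test jig

### The arm

A 6-joint arm with a two-finger parallel gripper is mounted at the origin on the work surface. World frame = base frame: x ahead of the robot, y to its left, z up, the work surface at z = 0. Lengths are in m, angles in rad, forces in N, time in s.
With the tool pointing down it reaches from about 0.3 to 0.775 m from the base axis. Payload 14.6 kg.
Tool frame: the origin (TCP) lies at the very end of the fingers, on their centre line; the grasp point (between the pads) lies 19 mm behind it; y points along the fingers, x is the direction in which the jaws open and shut, and the axes are right-handed (so a half turn about y gives the same grasp; the last joint's range is limited). The gripper opens to 94 mm and grips with 3 to 60 N. Pads are 16 mm wide; open, the fingers measure 119 mm over their backs; the gripper's body (75 mm by 177 mm) begins 78 mm behind the grasp point.
Start: joints at [-1.195, 0.3, 1.521, -0, 1.321, -0.067], TCP at [0.236, -0.497, 0.177] pointing down, gripper open.
Joint ranges: [-3.03, 3.03], [-0.79, 2.21], [0.23, 2.52], [-1.04, 4.18], [0, 3.07], [-2.55, 2.55]. Speed limits (rad/s): [2.22, 2.22, 2.57, 3.14, 3.14, 3.14].

### API

Orientations are given as [roll, pitch, yaw] about the fixed x, y, z axes, in that order (R = Rz(yaw) Ry(pitch) Rx(roll)).
In Python, from station import get_obs, cams, hand_in gives the robot as it stands. The module is installed in compiled form; this text tells all that it offers.
- The arm moves only by the tool step_arm, never from a script. Its argument "plan" is a list of rows, each an object with "grip": the closure, from -1 (fully open) to 1 (shut), so that 0 is half open; "slide": the shift along the tool's x, y, z in m, a list of three; "spin": the turn about the tool's y in degrees. A call has 1 to 20 rows; each row shifts and turns the commanded pose from where the row before left it, along the tool's axes as they then stand; what a row does not reach is not made up. A row lasts 1/12 s, in which the tool goes at most 41.7 mm and 7.16 degrees, less where a joint would pass 70% of its speed; a pose out of reach is approached as far as the arm can. A call is refused whole if a number of a shift passes 0.0417 or a number of a turn 7.16, either way. A call with a gripper value outside its range is refused whole. The fingers move at their own pace and stop on an object; "force" is the grip in N (left out, the last holds). Time passes only in rows, so rows that do not move let the fingers close. It gives the time, the measured TCP pose, the force and the opening at its end, in the units of the state.
- get_obs(): the state, without advancing time (a new reading comes with each control period).
- cams.camera(name): name is "side" or "top"; returns the picture (420x560x3 uint8, blue, green, red); there is no depth.
- cams.calibration(name): a dict with "K" (3x3 intrinsics, pixels), "T" (4x4, takes a point from camera to world coordinates). Camera axes: x right, y up, looking along -z (the intrinsics and any distortion apply to the point x, -y, -z); pixel columns grow to the right and rows downward; lengths in m; the calibration is good to about 2 mm. A picture is of the moment at which its call begins. calibration takes no time and is no camera call.
- hand_in(): hands the job in, once; it reports no verdict.
The state is a dict: "time_s": time; "qpos": joint angles; "joint_vel": joint speeds; "tau": joint torques, N m; "ee_pos": TCP position; "eef_rot": TCP orientation; "force": force on the tool from outside, world axes, zero at the start; "moment": the same for the moment, N m; "grip_width": finger opening in m.
Only numpy, scipy, OpenCV 4.12 (cv2) and the standard library are available. Lean on these libraries where they do the work, as an engineer would, in place of code of your own. Each camera call takes 0.05 s, during which the arm holds its last target.

### The job

A small shielded radio module lies loose on the plate of the bench test jig. With the fingertips only, push it across the plate until its long side is flat against the guide rail, then slide it along the rail, keeping it against the rail, into the corner pocket until it is fully home: flat against the rail and its gold-padded end against the contact block. It stays flat on the plate throughout, never picked up or tipped, and the knob, the standoff and everything else on the bench stays where it is.

Things in the scene. Friction and masses are not known exactly. Their poses are not given: they have to be found in the camera images.
- jig: Rigid test jig fixed to the bench; place and yaw vary. Frame: z up, +y along the guide rail towards the corner pocket, +x from the plate's open front edge towards the rail; origin on the bench. Dark metal plate from x -110 to +80, y -170 to +150 mm, flat top 16 mm above the bench.
- jig_rail (a point): Middle of the foot of the guide rail's inner face, on the plate: jig x +45, y -10 mm. The rail is a straight steel bar, 14 mm thick, standing 16 mm above the plate, 300 mm long (jig y -160 to +140 mm), inner face towards jig -x. Fixed.
- jig_block (a point): Foot of the contact block's inner face on the plate, in the corner where it meets the rail: jig x +45, y +115 mm. Off-white plastic block with gold contacts, 16 mm high (a grey strip on its far edge reaches 22 mm), from jig x -5 to +45 mm, inner face towards jig -y. Fixed.
- jig_lip (a point): Start of the front lip's straight inner face, on the plate: jig x +6, y +87 mm. Low off-white bar 9 mm high, 10 mm thick, from y +87 to +119 mm, with a slanted lead-in reaching y +78, x -8 mm. Rail, block and lip make the corner pocket, 39 mm wide for the 36 mm module, open towards -y; when home the module's rear 13 to 28 mm stick out of it. Fixed.
- jig_home (a point): Point on the plate's top (16 mm above the bench) where the module's underside centre is when the module is home: jig x +27, y +90 mm. Axes as the jig's.
- module: Loose radio module: green circuit board under a plain metal can, a rigid block 36 (x) x 50 (y) x 12 (z) mm, 28 to 56 g, sliding on the plate. Origin at the centre of its underside; gold pads along its +y end. Starts flat on the plate, 40 to 70 mm short of home across and 12 to 19 cm along the rail, turned up to 0.5 rad from the jig's axes, pads roughly towards the block.
- module_pads (a point): Middle of the gold-padded end of the module: 25 mm from its origin along its +y, 1.5 mm above its underside.
- knob: Loose grey plastic control knob standing on the jig's plate in front of the pocket, 21 mm across, 18 mm tall; origin under its centre. Leave alone.
- standoff: Loose brass standoff standing on the jig's plate near the knob, 12 mm across, 25 mm tall; origin under its centre. Leave alone.
- screwdriver: Screwdriver lying on the bench to the right of the jig, 170 mm long. Leave alone.
- meter: Black hand-held meter lying on the bench to the left, 185 x 85 x 34 mm. Leave alone.
- synth_board: Green circuit board with parts, lying to the left of the jig, 110 x 200 mm, 26 mm high. Leave alone.
- cleaner: White bottle standing on the bench to the left, 52 mm across, 120 mm tall. Leave alone.
- cap_tray: Open yellow tray of black key caps to the right of the jig, 100 x 160 x 35 mm. Leave alone.
- tweezers: Steel tweezers lying on the bench to the right of the robot, 125 x 10 x 6 mm. Leave alone.
Mind the look-alikes: they are no part of the job. Of the things that look like the module, the middle-sized one is meant.

How it is judged:
By the outcome, as a careful person would: the job done as asked, in the order asked, and still so for the second after the job is handed in, with the robot touching nothing.
It also fails if it takes over 51 s, if anything falls off the work surface, if the arm or the gripper's body presses on something with over 40 N, if the wrist force passes 120 N, or if a joint passes its speed limit or range.

## Working session

There is one attempt and no reset: what is moved stays moved. The work goes in short steps, Python scripts to look and compute and a tool call to move; the robot and the scene stay as the last step left them, time stands still between calls to the robot, and variables do not carry over. Pictures are saved under pics/ and viewed, and the job is handed in when it is done.

Besides the shell and the picture viewer there is one more tool, called after "Request:" as name(argument=value, ...), one argument or row to a line, values as JSON. step_arm: Moves the arm, as the interface text tells. Its arguments: {"type":"object","properties":{"plan":{"type":"array","items":{"type":"object","properties":{"grip":{"type":"number"},"slide":{"type":"array","items":{"type":"number"}},"spin":{"type":"number"}}}},"force":{"type":"number"}},"required":["plan"]}

```bash
mkdir -p pics; python3 - <<'E'
from station import get_obs,cams
import cv2,numpy as np
print(get_obs())
for n in("side","top"):
    im=cams.camera(n); cv2.imwrite(f"pics/{n}0.png",im); np.save(f"pics/{n}0.npy",im)
    c=cams.calibration(n); print(n,{k:np.round(v,4) if not isinstance(v,str) else v for k,v in c.items()})
E
```

```text
{'time_s': 0.0, 'qpos': array([-1.19458017e+00,  3.00449060e-01,  1.52159521e+00, -1.47625568e-05,
        1.32069015e+00, -6.66505375e-02]), 'joint_vel': array([-1.40882675e-03, -6.53777601e-05, -1.48353337e-03, -3.36739588e-04,
       -5.63754188e-04, -1.34829758e-04]), 'tau': array([-2.04918324e-03, -5.31813920e+01, -3.52737737e+01,  7.07885530e-02,
        2.43569026e-02, -6.42584610e-05]), 'ee_pos': array([ 0.23555043, -0.49667592,  0.17609246]), 'eef_rot': array([-1.57073455e+00,  1.14018277e-03, -1.12792594e+00]), 'force': array([-0.07647152,  0.23860081,  0.62720084]), 'moment': array([-0.05551214, -0.05293451,  0.00610986]), 'grip_width': 0.09397538880573979}
side {'K': array([[473.7461,   0.    , 273.4939],
       [  0.    , 473.7461, 210.6829],
       [  0.    ,   0.    ,   1.    ]]), 'T': array([[-0.9155,  0.2282, -0.3313,  0.0502],
       [-0.4023, -0.5294,  0.7469,  1.0637],
       [-0.0049,  0.8171,  0.5764,  0.8413],
       [ 0.    ,  0.    ,  0.    ,  1.    ]])}
top {'K': array([[497.4145,   0.    , 279.7659],
       [  0.    , 497.4145, 206.5462],
       [  0.    ,   0.    ,   1.    ]]), 'T': array([[-1.3000e-03,  9.9620e-01, -8.7400e-02,  3.8620e-01],
       [-1.0000e+00, -1.7000e-03, -5.2000e-03,  4.1600e-02],
       [-5.3000e-03,  8.7400e-02,  9.9620e-01,  1.3272e+00],
       [ 0.0000e+00,  0.0000e+00,  0.0000e+00,  1.0000e+00]])}
```

View pics/side0.png

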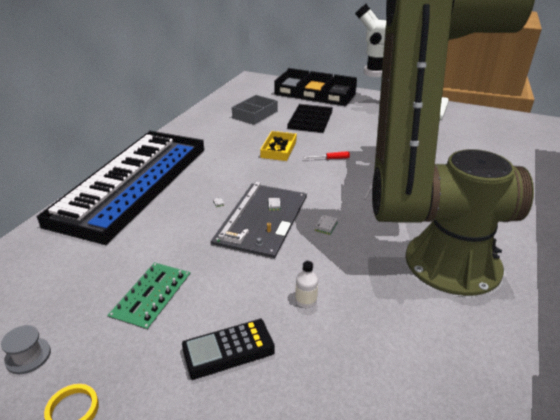

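View pics/top0.png

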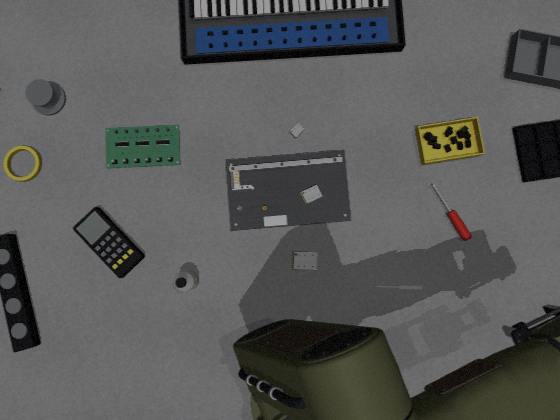

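The top view shows the jig plate centred near (290,190). The module on it is at about (312,194), with look-alikes off the plate at (297,130) and (305,261). Next I'll enlarge the views.

```bash
python3 - <<'E'
import cv2,numpy as np
a=np.load("pics/top0.npy")[140:240,215:360]; cv2.imwrite("pics/topc.png",cv2.resize(a,None,fx=5.5,fy=5.5,interpolation=cv2.INTER_CUBIC))
a=np.load("pics/side0.npy")[175:260,205:315]; cv2.imwrite("pics/sidec.png",cv2.resize(a,None,fx=7,fy=7,interpolation=cv2.INTER_CUBIC))
E
```

```text
(no output)
```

View pics/topc.png

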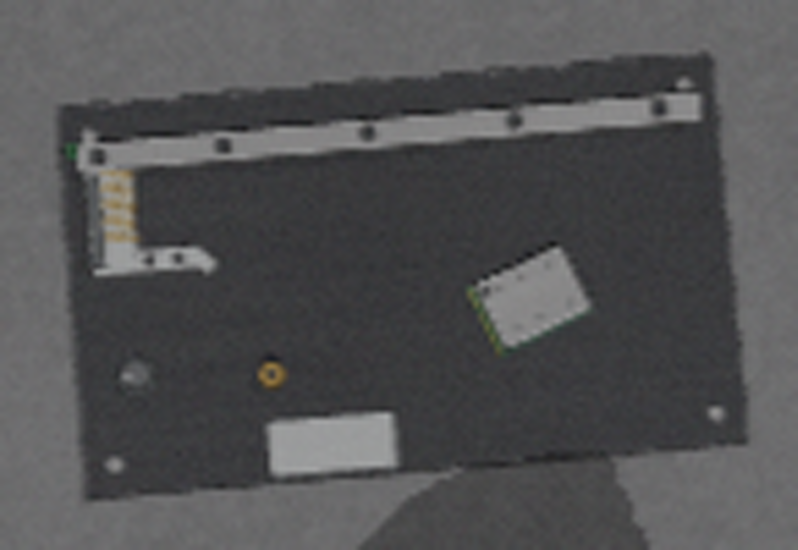

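View pics/sidec.png

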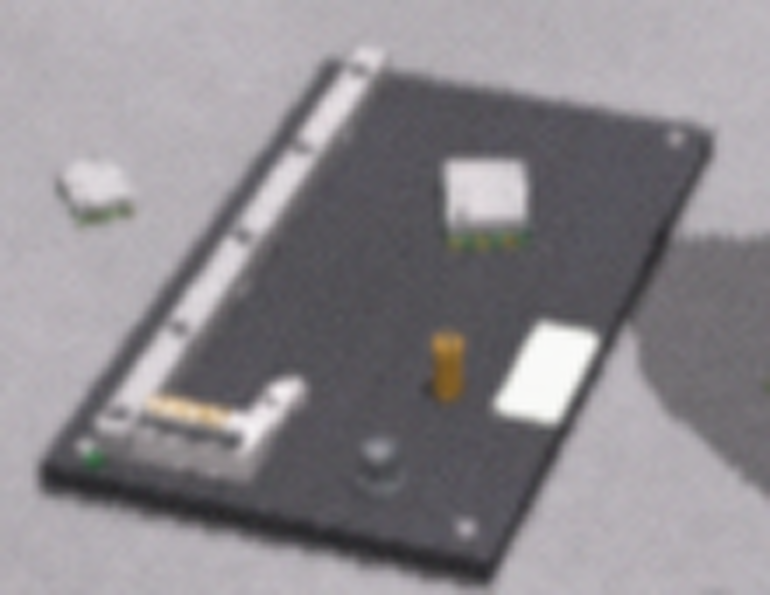

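```bash
cat > h.py <<'E'
import numpy as np,cv2
from station import get_obs,cams
from scipy.optimize import least_squares
def C(n):
    c=cams.calibration(n); return np.array(c["K"]),np.array(c["T"])
def proj(n,P):
    K,T=C(n); P=np.atleast_2d(P); q=(P-T[:3,3])@T[:3,:3]; q=q*[1,-1,-1]; u=q@K.T; return u[:,:2]/u[:,2:]
def unproj(n,uv,z):
    K,T=C(n); uv=np.atleast_2d(uv); d=np.c_[uv,np.ones(len(uv))]@np.linalg.inv(K).T*[1,-1,-1]@T[:3,:3].T
    return T[:3,3]+d*((z-T[2,3])/d[:,2])[:,None]
def tri(uv1,uv2):
    f=lambda p:np.r_[(proj("top",p)-uv1).ravel(),(proj("side",p)-uv2).ravel()]
    return least_squares(f,[.5,0,.02])
def pose(p,L):
    c,s=np.cos(p[2]),np.sin(p[2]); L=np.asarray(L,float)
    return np.c_[p[0]+c*L[:,0]-s*L[:,1],p[1]+s*L[:,0]+c*L[:,1],L[:,2]]
E
python3 - <<'E'
from h import *
np.set_printoptions(precision=4,suppress=True)
t=lambda p:np.array([215,140])+(np.array(p,float)+.5)/5.5-.5
s=lambda p:np.array([205,175])+(np.array(p,float)+.5)/7-.5
L=np.array([(80,150,16),(80,-170,16),(-110,-170,16),(-110,150,16)])/1000
L2=np.array([(45,-160,32),(59,-160,32),(59,140,32)])/1000
ut=t([(58,105),(712,53),(747,443),(87,499)]); ut2=t([(700,121),(698,94),(80,145)])
us=s([(43,468),(330,60),(712,133),(492,572)])
for a,b in zip(ut,us): r=tri(a,b); print(r.x,r.cost)
LL=np.r_[L,L2]
f=lambda p:np.r_[(proj("top",pose(p,LL))-np.r_[ut,ut2]).ravel()]
r=least_squares(f,[.5,0,0]); print("top",r.x,r.fun.reshape(-1,2))
g=lambda p:(proj("side",pose(p,L))-us).ravel()
r2=least_squares(g,[.5,0,0]); print("side",r2.x,r2.fun.reshape(-1,2))
J=r.x
M=np.array([(18,25,.028*1e3),(18,-25,28),(-18,-25,28),(-18,25,28)])/1000
mt=t([(470,288),(558,245),(592,308),(503,351)]); ms=s([(445,222),(445,160),(527,160),(526,231)])
for a,b in zip(mt,ms): q=tri(a,b); print("mod",q.x,q.cost)
fm=lambda p:(proj("top",pose(p,M))-mt).ravel()
m=least_squares(fm,[.5,0,.3]); print("mod",m.x,m.fun)
c,sn=np.cos(J[2]),np.sin(J[2]); d=m.x[:2]-J[:2]; print("in jig",c*d[0]+sn*d[1],-sn*d[0]+c*d[1],m.x[2]-J[2])
for n,p,z in(("knob",t((135,374)),.034),("stand",t((271,373)),.041)):
    w=unproj("top",p,z)[0]; d=w[:2]-J[:2]; print(n,w,c*d[0]+sn*d[1],-sn*d[0]+c*d[1])
E
```

```text
[0.6293 0.1941 0.0116] 0.24460349523700917
[ 0.6549 -0.1237  0.0143] 0.00010699630713203326
[ 0.4663 -0.1379  0.0133] 0.2928486022603546
[0.439  0.1793 0.0102] 0.012126247760914803
top [0.5606 0.0391 0.0805] [[-0.3728  0.5308]
 [ 0.1385  0.1982]
 [ 0.478   0.0784]
 [-0.4533 -0.1597]
 [ 0.5247 -0.0174]
 [ 0.3957 -0.3404]
 [-0.7155 -0.3104]]
side [0.5594 0.0436 0.0875] [[-0.65    0.2031]
 [-0.3898  0.3625]
 [ 0.8063 -0.1659]
 [ 0.2655 -0.4934]]
mod [ 0.5397 -0.0046  0.0285] 0.295541252675515
mod [ 0.5596 -0.0469  0.0296] 0.08658685900851414
mod [ 0.5286 -0.0633  0.0278] 0.009048174355462386
mod [ 0.5095 -0.0207  0.0219] 0.0852779028785994
mod [ 0.5337 -0.034   0.4619] [-0.5366 -0.0524  0.4357 -0.6793  0.4608  0.0312 -0.3592  0.6928]
in jig -0.03272632238138399 -0.0707408485704251 0.3813408870946932
knob [0.497  0.1543 0.034 ] -0.05410197665413971 0.11997003721872343
stand [0.4968 0.0895 0.041 ] -0.059553935860780616 0.05537842462920468
```

Request:
step_arm(
  plan=[
    {"grip":0.57,"spin":6.89},
    {"grip":0.57,"spin":6.89},
    {"grip":0.57,"spin":6.89},
    {"grip":0.57,"slide":[-0.0312,0.004,0.0207]},
    {"grip":0.57,"slide":[-0.0312,0.004,0.0207]},
    {"grip":0.57,"slide":[-0.0312,0.004,0.0207]},
    {"grip":0.57,"slide":[-0.0312,0.004,0.0207]},
    {"grip":0.57,"slide":[-0.0312,0.004,0.0207]},
    {"grip":0.57,"slide":[-0.0312,0.004,0.0207]},
    {"grip":0.57,"slide":[-0.0312,0.004,0.0207]},
    {"grip":0.57,"slide":[-0.0312,0.004,0.0207]},
    {"grip":0.57,"slide":[-0.0312,0.004,0.0207]},
    {"grip":0.57,"slide":[-0.0312,0.004,0.0207]},
    {"grip":0.57,"slide":[-0.0312,0.004,0.0207]},
    {"grip":0.57,"slide":[-0.0312,0.004,0.0207]},
    {"grip":0.57,"slide":[-0.0312,0.004,0.0207]},
    {"grip":0.57,"slide":[-0.0312,0.004,0.0207]},
    {"grip":0.57},
  ],
)

```text
schema error: expected keys grip, slide, spin
```

Request:
step_arm(
  plan=[
    {"grip":0.57,"slide":[0,0,0],"spin":6.89},
    {"grip":0.57,"slide":[0,0,0],"spin":6.89},
    {"grip":0.57,"slide":[0,0,0],"spin":6.89},
    {"grip":0.57,"slide":[-0.0312,0.004,0.0207],"spin":0},
    {"grip":0.57,"slide":[-0.0312,0.004,0.0207],"spin":0},
    {"grip":0.57,"slide":[-0.0312,0.004,0.0207],"spin":0},
    {"grip":0.57,"slide":[-0.0312,0.004,0.0207],"spin":0},
    {"grip":0.57,"slide":[-0.0312,0.004,0.0207],"spin":0},
    {"grip":0.57,"slide":[-0.0312,0.004,0.0207],"spin":0},
    {"grip":0.57,"slide":[-0.0312,0.004,0.0207],"spin":0},
    {"grip":0.57,"slide":[-0.0312,0.004,0.0207],"spin":0},
    {"grip":0.57,"slide":[-0.0312,0.004,0.0207],"spin":0},
    {"grip":0.57,"slide":[-0.0312,0.004,0.0207],"spin":0},
    {"grip":0.57,"slide":[-0.0312,0.004,0.0207],"spin":0},
    {"grip":0.57,"slide":[-0.0312,0.004,0.0207],"spin":0},
    {"grip":0.57,"slide":[-0.0312,0.004,0.0207],"spin":0},
    {"grip":0.57,"slide":[-0.0312,0.004,0.0207],"spin":0},
    {"grip":0.57,"slide":[0,0,0],"spin":0},
  ],
)

```text
time_s: 1.6
ee_pos: [0.49, -0.0333, 0.1197]
eef_rot: [-1.572, 0.001, -1.485]
force: [1.8, -0.1, -0.8]
grip_width: 0.0202
```

Request:
step_arm(
  plan=[
    {"grip":0.57,"slide":[0.002,0.0175,-0.003],"spin":0},
    {"grip":0.57,"slide":[0,0.0175,-0.002],"spin":0},
    {"grip":0.57,"slide":[0,0.0175,0],"spin":0},
    {"grip":0.57,"slide":[0,0.0175,0],"spin":0},
    {"grip":0.57,"slide":[0,0,0],"spin":0},
    {"grip":0.57,"slide":[0,0,0],"spin":0},
  ],
)

```text
time_s: 2.1
ee_pos: [0.4834, -0.0405, 0.0504]
eef_rot: [-1.572, 0.0, -1.489]
force: [-0.2, 0.3, -0.4]
grip_width: 0.0204
```

```bash
cat > look.py <<'E'
import sys,cv2,numpy as np
from station import get_obs,cams
t=sys.argv[1]
for n,(r0,r1,c0,c1) in (("top",(140,240,215,360)),("side",(175,260,205,315))):
    if len(sys.argv)>2 and n not in sys.argv[2]: continue
    im=cams.camera(n); np.save(f"pics/{n}{t}.npy",im); f=5.5 if n=="top" else 7
    cv2.imwrite(f"pics/{n}{t}.png",cv2.resize(im[r0:r1,c0:c1],None,fx=f,fy=f,interpolation=cv2.INTER_CUBIC))
o=get_obs(); print(o["ee_pos"],o["eef_rot"],o["force"],o["time_s"])
E
python3 look.py 1
```

```text
[ 0.48434531 -0.04053355  0.05166581] [-1.56965376e+00 -2.86042390e-04 -1.48895093e+00] [ 0.30371982 -0.59095506  0.16646863] 2.2
```

View pics/top1.png

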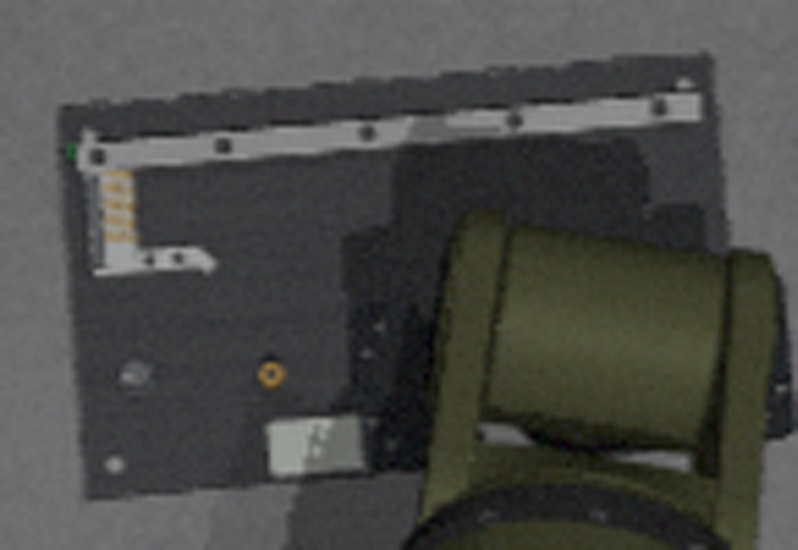

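View pics/side1.png

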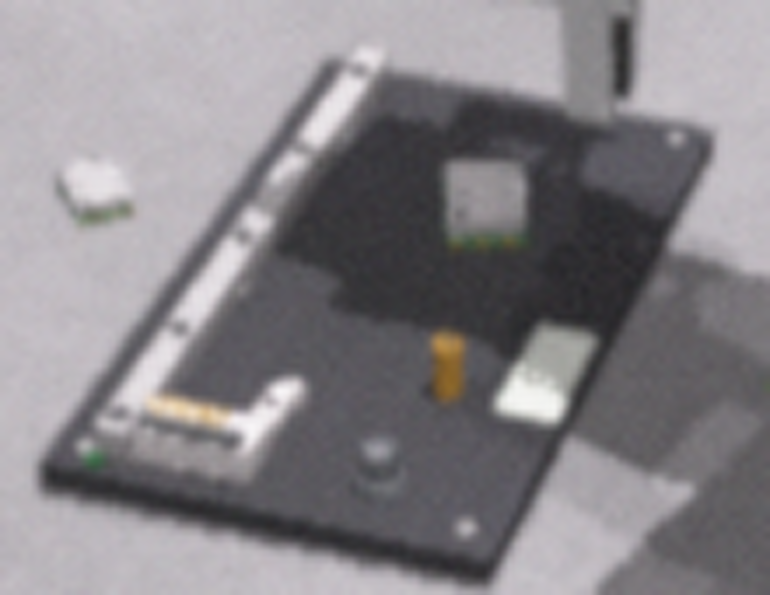

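Request:
step_arm(
  plan=[
    {"grip":0.57,"slide":[-0.003,0.012,0],"spin":0},
    {"grip":0.57,"slide":[0,0.011,0],"spin":0},
    {"grip":0.57,"slide":[0,0.006,0],"spin":0},
    {"grip":0.57,"slide":[0,0,0],"spin":0},
    {"grip":0.57,"slide":[0,0,0],"spin":0},
  ],
)

```text
time_s: 2.62
ee_pos: [0.4836, -0.0374, 0.0217]
eef_rot: [-1.571, 0.0, -1.489]
force: [0.4, -0.2, 0.2]
grip_width: 0.0199
```

```bash
python3 look.py 2 side
```

```text
[ 0.48383589 -0.03740235  0.02201453] [-1.57052624e+00 -8.03698062e-05 -1.48881056e+00] [ 0.2068058   0.0768657  -0.43363597] 2.6667
```

View pics/side2.png

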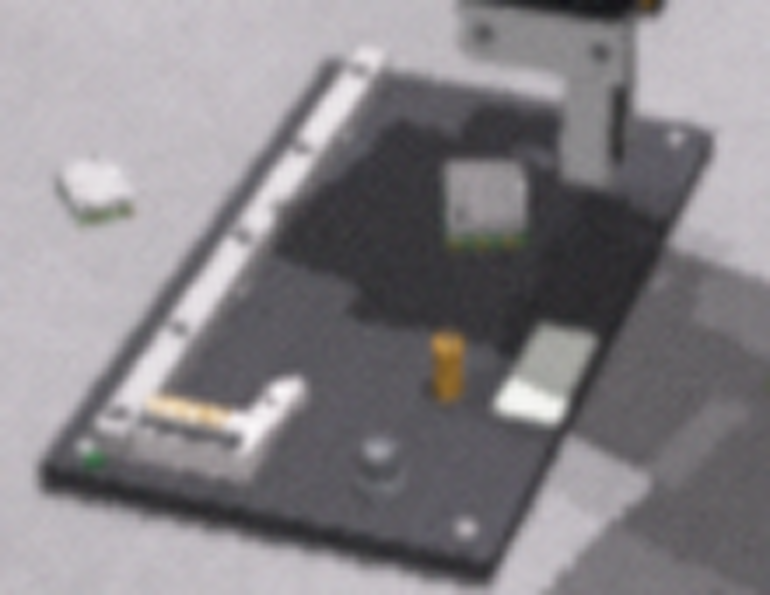

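```bash
cat >> h.py <<'E'
J=np.array([.5606,.0391,.0815])
def j2w(x,y,z): return pose(J,[[x/1000,y/1000,z/1000]])[0]
def w2j(p):
    c,s=np.cos(J[2]),np.sin(J[2]); d=np.asarray(p)[:2]-J[:2]; return np.array([c*d[0]+s*d[1],-s*d[0]+c*d[1]])*1000
def scrop(P): return (proj("side",P)-[205,175]+.5)*7-.5
def tcrop(P): return (proj("top",P)-[215,140]+.5)*5.5-.5
E
python3 - <<'E'
from h import *
np.set_printoptions(precision=1,suppress=True)
o=get_obs(); j=w2j(o["ee_pos"]); print(j)
for dy in(22.5,10,-10,-22.5):
  for dx in(8,-8): print(dy,dx,scrop(j2w(j[0]+dx,j[1]+dy,21.7)))
m=[-33,-71,.381]
for l in((18,25),(18,-25),(-18,-25),(-18,25)):
  c,s=np.cos(.381),np.sin(.381); x=m[0]+c*l[0]-s*l[1]; y=m[1]+s*l[0]+c*l[1]
  print(l,x,y,scrop(j2w(x,y,28)),scrop(j2w(x,y,16)))
E
```

```text
[-82.7 -70. ]
22.5 8 [[564.2 249.6]]
22.5 -8 [[599.8 256.5]]
10 8 [[573.1 233.8]]
10 -8 [[608.5 240.6]]
-10 8 [[587.1 209. ]]
-10 -8 [[622.2 215.6]]
-22.5 8 [[595.7 193.8]]
-22.5 -8 [[630.5 200.3]]
(18, 25) -25.586945195779577 -41.09938765727992 [[451.2 224.7]] [[451.5 247.5]]
(18, -25) -6.994497774101449 -87.51405019911184 [[446.6 160.5]] [[446.9 183. ]]
(-18, -25) -40.41305480422042 -100.90061234272008 [[527.7 158. ]] [[527.6 180.5]]
(-18, 25) -59.00550222589855 -54.485949800888164 [[534.6 222.1]] [[534.5 244.9]]
```

```bash
python3 - <<'E'
import cv2,numpy as np
a=np.load("pics/side2.npy")[160:225,265:310].astype(float)
a=np.clip((a/255)**.5*330-60,0,255).astype(np.uint8)
cv2.imwrite("pics/s2e.png",cv2.resize(a,None,fx=9,fy=9,interpolation=cv2.INTER_CUBIC))
E
```

```text
(no output)
```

View pics/s2e.png

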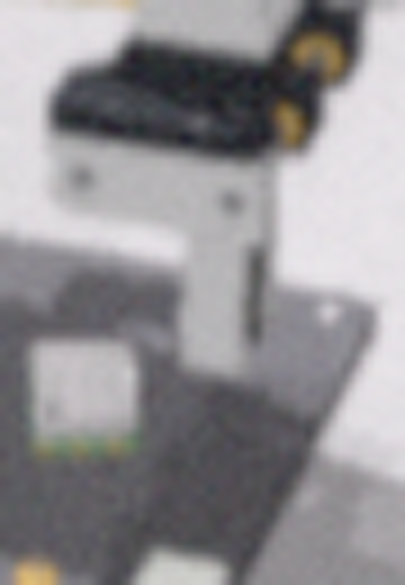

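```bash
python3 - <<'E'
from h import *
np.set_printoptions(precision=1,suppress=True)
p=np.array([.4843,-.0405,.0516])
j=w2j(p); print(j)
for z in(120,150,200): print(z,[tcrop(j2w(j[0]+dx,j[1]+dy,z)) for dx,dy in((37,88),(37,-88),(-37,88),(-37,-88))])
for z in(52,149): print(scrop(j2w(j[0]+8,j[1]+22,z)),scrop(j2w(j[0]-8,j[1]+22,z)))
E
python3 - <<'E'
import cv2,numpy as np
a=np.load("pics/top1.npy")[150:240,260:370].astype(float)
a=np.clip((a/255)**.5*330-60,0,255).astype(np.uint8)
cv2.imwrite("pics/t1e.png",cv2.resize(a,None,fx=7,fy=6.5,interpolation=cv2.INTER_CUBIC))
a=np.load("pics/side1.npy")[100:260,205:365].astype(float)
a=np.clip((a/255)**.5*330-60,0,255).astype(np.uint8)
cv2.imwrite("pics/s1e.png",cv2.resize(a,None,fx=3.7,fy=3.7,interpolation=cv2.INTER_CUBIC))
E
```

```text
[-82.5 -73.1]
120 [array([[353., 319.]]), array([[748.2, 286.1]]), array([[366.9, 485.2]]), array([[764.2, 452.1]])]
150 [array([[352.5, 311.7]]), array([[757.7, 278. ]]), array([[366.7, 482. ]]), array([[774.1, 448.1]])]
200 [array([[351.6, 298.6]]), array([[774.6, 263.5]]), array([[366.4, 476.5]]), array([[791.8, 441.1]])]
[[567.1 186.5]] [[603.  193.3]]
[[569.4 -10.5]] [[606.9  -4.1]]
```

View pics/t1e.png

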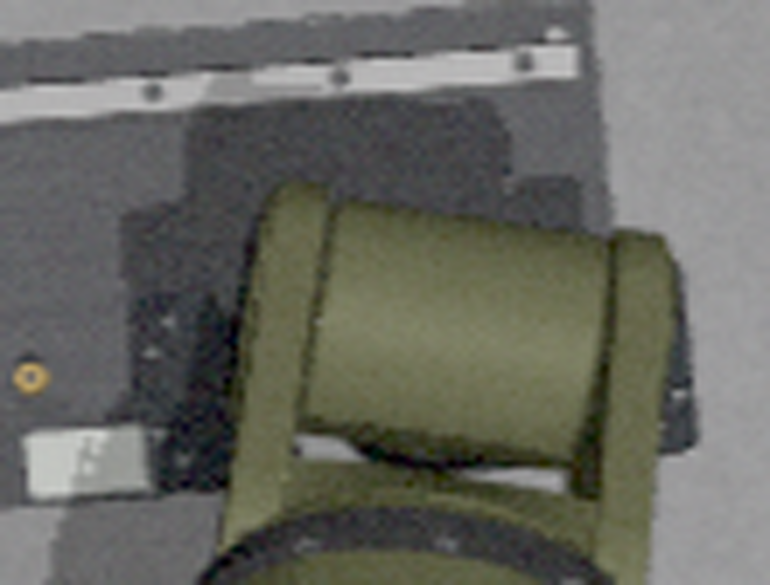

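View pics/s1e.png

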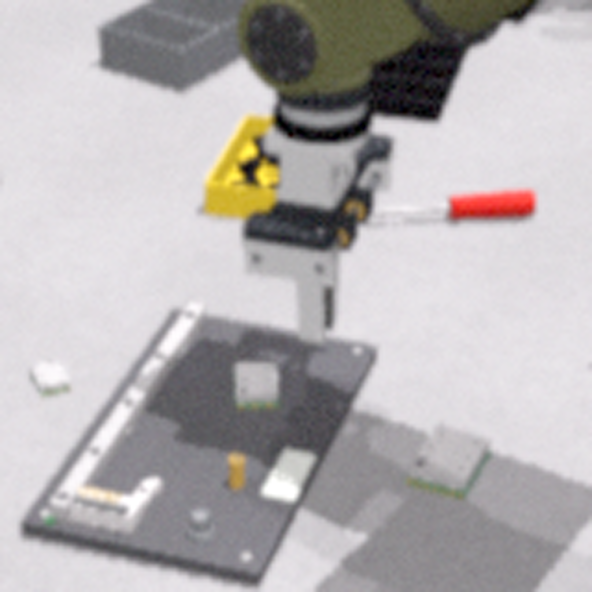

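```bash
python3 - <<'E'
from h import *
np.set_printoptions(precision=3,suppress=True)
for z in(16,41): print(scrop(j2w(-59.5,55.4,z)))
r=tri([182,283],[308,265]); print(r.x,r.cost, proj("side",[r.x[0],r.x[1],0]))
# flange/hand: robot at its reported pose; project points up the tool axis
o=get_obs(); p=o["ee_pos"]
for h in(0,.033,.097,.15,.2,.25): print(h,proj("side",p+[0,0,h]),proj("top",p+[0,0,h]))
print(o["qpos"])
im=cams.camera("side"); cv2.imwrite("pics/s3.png",cv2.resize(im[80:230,220:350],None,fx=4,fy=4,interpolation=cv2.INTER_CUBIC))
E
```

```text
[[450.903 391.858]]
[[450.258 342.688]]
[0.308 0.285 0.112] 0.24893008826023452 [[306.747 299.677]]
0 [[289.965 206.584]] [[312.373 212.858]]
0.033 [[290.132 197.529]] [[313.146 211.896]]
0.097 [[290.468 179.258]] [[314.763 209.882]]
0.15 [[290.761 163.372]] [[316.237 208.047]]
0.2 [[291.049 147.713]] [[317.756 206.155]]
0.25 [[291.35  131.356]] [[319.418 204.085]]
[-0.153  0.354  1.849 -0.     0.938  1.336]
```

View pics/s3.png

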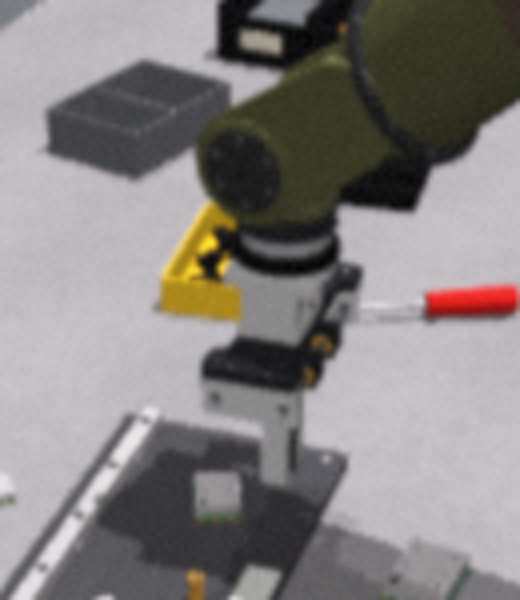

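The side view puts the fingertip about 35 mm higher than the reported TCP height. Before trusting either, I'll probe the plate gently.

Request:
step_arm(
  plan=[
    {"grip":0.57,"slide":[0,0.0015,0],"spin":0},
    {"grip":0.57,"slide":[0,0.0015,0],"spin":0},
    {"grip":0.57,"slide":[0,0,0],"spin":0},
  ],
)

```text
time_s: 2.97
ee_pos: [0.4836, -0.0373, 0.0185]
eef_rot: [-1.571, 0.0, -1.489]
force: [-0.4, -0.4, 0.7]
grip_width: 0.0206
```

Request:
step_arm(
  plan=[
    {"grip":0.57,"slide":[0,0.001,0],"spin":0},
    {"grip":0.57,"slide":[0,0.001,0],"spin":0},
    {"grip":0.57,"slide":[0,0,0],"spin":0},
  ],
)

```text
time_s: 3.22
ee_pos: [0.4835, -0.0373, 0.0165]
eef_rot: [-1.571, 0.0, -1.489]
force: [0.4, -0.5, 0.0]
grip_width: 0.0205
```

Request:
step_arm(
  plan=[
    {"grip":0.57,"slide":[0,0.001,0],"spin":0},
    {"grip":0.57,"slide":[0,0,0],"spin":0},
  ],
)

```text
time_s: 3.38
ee_pos: [0.4835, -0.0373, 0.0155]
eef_rot: [-1.571, 0.0, -1.489]
force: [0.5, 0.3, 0.2]
grip_width: 0.0198
```

Request:
step_arm(
  plan=[
    {"grip":0.57,"slide":[0,0.001,0],"spin":0},
    {"grip":0.57,"slide":[0,0.001,0],"spin":0},
    {"grip":0.57,"slide":[0,0,0],"spin":0},
  ],
)

```text
time_s: 3.63
ee_pos: [0.4835, -0.0373, 0.0134]
eef_rot: [-1.571, 0.0, -1.489]
force: [-0.4, -0.4, 0.9]
grip_width: 0.0203
```

Request:
step_arm(
  plan=[
    {"grip":0.57,"slide":[0,0.001,0],"spin":0},
    {"grip":0.57,"slide":[0,0.001,0],"spin":0},
    {"grip":0.57,"slide":[0,0,0],"spin":0},
  ],
)

```text
time_s: 3.88
ee_pos: [0.4835, -0.0373, 0.0114]
eef_rot: [-1.571, 0.0, -1.489]
force: [-0.1, -0.7, -0.1]
grip_width: 0.0203
```

```bash
python3 - <<'E'
from h import *
im=cams.camera("side"); cv2.imwrite("pics/s4.png",cv2.resize(im[150:260,220:350],None,fx=6,fy=5.4,interpolation=cv2.INTER_CUBIC)); print(get_obs()["ee_pos"])
E
```

```text
[ 0.48355311 -0.03726458  0.01153546]
```

View pics/s4.png

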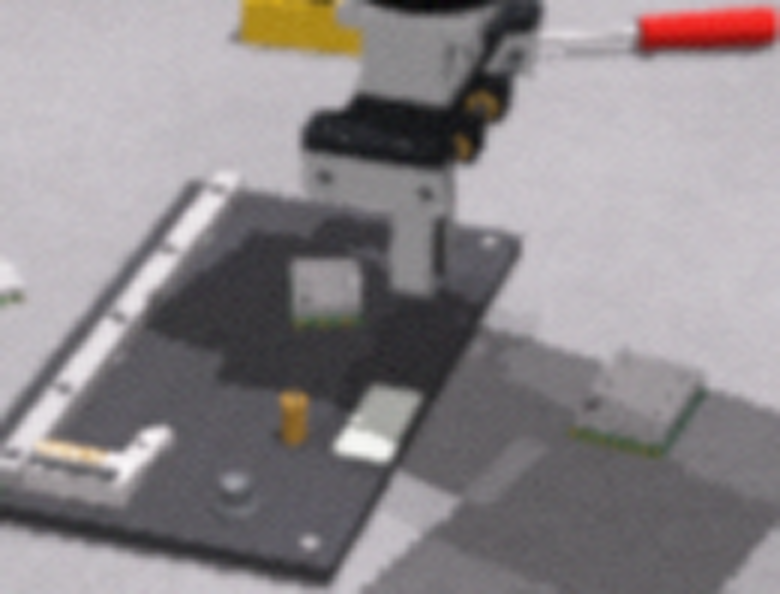

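No contact, even 5 mm below where the plate should be, and the picture agrees that the tip is about 30 mm above it. So the reported z is low by roughly 32 mm. I'll keep descending carefully until I find the plate by touch.

Request:
step_arm(
  plan=[
    {"grip":0.57,"slide":[0,0.004,0],"spin":0},
    {"grip":0.57,"slide":[0,0.004,0],"spin":0},
    {"grip":0.57,"slide":[0,0.004,0],"spin":0},
    {"grip":0.57,"slide":[0,0.003,0],"spin":0},
    {"grip":0.57,"slide":[0,0,0],"spin":0},
  ],
)

```text
time_s: 4.35
ee_pos: [0.4832, -0.0372, -0.0042]
eef_rot: [-1.572, 0.0, -1.489]
force: [-1.0, 0.1, -0.5]
grip_width: 0.0199
```

```bash
python3 look.py 5 side
```

```text
[ 0.48334364 -0.03724002 -0.00380728] [-1.57164000e+00  2.12363242e-04 -1.48876965e+00] [-0.23819325 -1.03998505 -0.73413307] 4.4
```

View pics/side5.png

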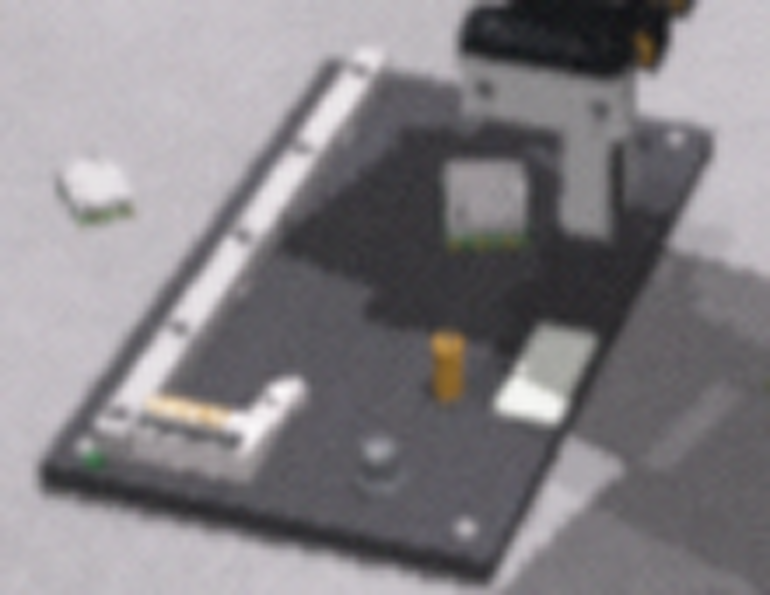

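Request:
step_arm(
  plan=[
    {"grip":0.57,"slide":[0,0.0015,0],"spin":0},
    {"grip":0.57,"slide":[0,0.0015,0],"spin":0},
    {"grip":0.57,"slide":[0,0,0],"spin":0},
  ],
)

```text
time_s: 4.65
ee_pos: [0.4836, -0.0373, -0.0065]
eef_rot: [-1.571, 0.0, -1.489]
force: [1.0, 0.0, 0.1]
grip_width: 0.0203
```

Request:
step_arm(
  plan=[
    {"grip":0.57,"slide":[0,0.001,0],"spin":0},
    {"grip":0.57,"slide":[0,0.001,0],"spin":0},
    {"grip":0.57,"slide":[0,0,0],"spin":0},
  ],
)

```text
time_s: 4.9
ee_pos: [0.4836, -0.0373, -0.0085]
eef_rot: [-1.571, 0.0, -1.489]
force: [0.6, -0.8, -0.8]
grip_width: 0.0201
```

Request:
step_arm(
  plan=[
    {"grip":0.57,"slide":[0,0.001,0],"spin":0},
    {"grip":0.57,"slide":[0,0,0],"spin":0},
  ],
)

```text
time_s: 5.07
ee_pos: [0.4836, -0.0373, -0.0095]
eef_rot: [-1.571, 0.0, -1.489]
force: [-1.0, -0.4, -0.4]
grip_width: 0.0206
```

Request:
step_arm(
  plan=[
    {"grip":0.57,"slide":[0,0.001,0],"spin":0},
    {"grip":0.57,"slide":[0,0,0],"spin":0},
  ],
)

```text
time_s: 5.23
ee_pos: [0.4836, -0.0373, -0.0105]
eef_rot: [-1.571, 0.0, -1.489]
force: [1.0, 0.4, -0.4]
grip_width: 0.0203
```

Request:
step_arm(
  plan=[
    {"grip":0.57,"slide":[0,0.001,0],"spin":0},
    {"grip":0.57,"slide":[0,0,0],"spin":0},
  ],
)

```text
time_s: 5.4
ee_pos: [0.4836, -0.0373, -0.0115]
eef_rot: [-1.571, 0.0, -1.489]
force: [-0.6, -0.4, -0.0]
grip_width: 0.0205
```

Request:
step_arm(
  plan=[
    {"grip":0.57,"slide":[0,0.001,0],"spin":0},
    {"grip":0.57,"slide":[0,0,0],"spin":0},
  ],
)

```text
time_s: 5.57
ee_pos: [0.4836, -0.0373, -0.0124]
eef_rot: [-1.571, 0.0, -1.489]
force: [-0.5, -0.2, -0.0]
grip_width: 0.0202
```

Request:
step_arm(
  plan=[
    {"grip":0.57,"slide":[0,0.001,0],"spin":0},
    {"grip":0.57,"slide":[0,0,0],"spin":0},
  ],
)

```text
time_s: 5.73
ee_pos: [0.4837, -0.0373, -0.0126]
eef_rot: [-1.571, -0.0, -1.489]
force: [-5.1, 1.1, 12.5]
grip_width: 0.0207
```

Touch found the plate at reported z = -0.0125, which is true 16 mm, so the z offset is 28.5 mm. I'll lift 5 mm and start the side push.

Request:
step_arm(
  plan=[
    {"grip":0.57,"slide":[0,-0.005,0],"spin":0},
    {"grip":0.57,"slide":[0,0,0.005],"spin":0},
    {"grip":0.57,"slide":[0,0,0.005],"spin":0},
    {"grip":0.57,"slide":[0,0,0.004],"spin":0},
    {"grip":0.57,"slide":[0,0,0.004],"spin":0},
    {"grip":0.57,"slide":[0,0,0.004],"spin":0},
    {"grip":0.57,"slide":[0,0,0.004],"spin":0},
    {"grip":0.57,"slide":[0,0,0.004],"spin":0},
    {"grip":0.57,"slide":[0,0,0.004],"spin":0},
    {"grip":0.57,"slide":[0,0,0],"spin":0},
  ],
)

```text
time_s: 6.57
ee_pos: [0.5182, -0.0345, -0.0084]
eef_rot: [-1.57, -0.0, -1.489]
force: [0.2, 0.8, -0.1]
grip_width: 0.0206
```

```bash
python3 look.py 6 side
```

```text
[ 0.51778643 -0.03449898 -0.008415  ] [-1.57069510e+00 -3.99906707e-05 -1.48869144e+00] [-0.38384725  0.51344992 -0.47364859] 6.6167
```

View pics/side6.png

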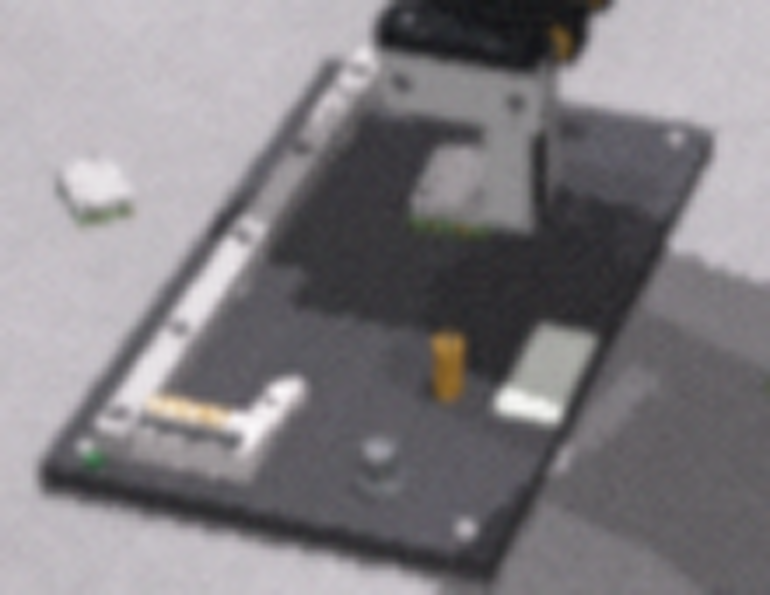

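Request:
step_arm(
  plan=[
    {"grip":0.57,"slide":[0,0,0.004],"spin":0},
    {"grip":0.57,"slide":[0,0,0.004],"spin":0},
    {"grip":0.57,"slide":[0,0,0.004],"spin":0},
    {"grip":0.57,"slide":[0,0,0.004],"spin":0},
    {"grip":0.57,"slide":[0,0,0.004],"spin":0},
    {"grip":0.57,"slide":[0,0,0.004],"spin":0},
    {"grip":0.57,"slide":[0,0,0.004],"spin":0},
    {"grip":0.57,"slide":[0,0,0.004],"spin":0},
    {"grip":0.57,"slide":[0,0,0.004],"spin":0},
    {"grip":0.57,"slide":[0,0,0.003],"spin":0},
    {"grip":0.57,"slide":[0,0,0],"spin":0},
  ],
)

```text
time_s: 7.53
ee_pos: [0.5569, -0.0312, -0.0084]
eef_rot: [-1.57, -0.0, -1.489]
force: [0.2, -0.5, -0.7]
grip_width: 0.02
```

```bash
python3 look.py 7 side; python3 -c "
from h import *
print(w2j(get_obs()['ee_pos']))"
```

```text
[ 0.55660743 -0.0312556  -0.00843446] [-1.57065608e+00  1.13204593e-05 -1.48869553e+00] [-0.24738954 -0.40927511  0.51099088] 7.5833
[ -9.70695601 -69.79703582]
```

View pics/side7.png

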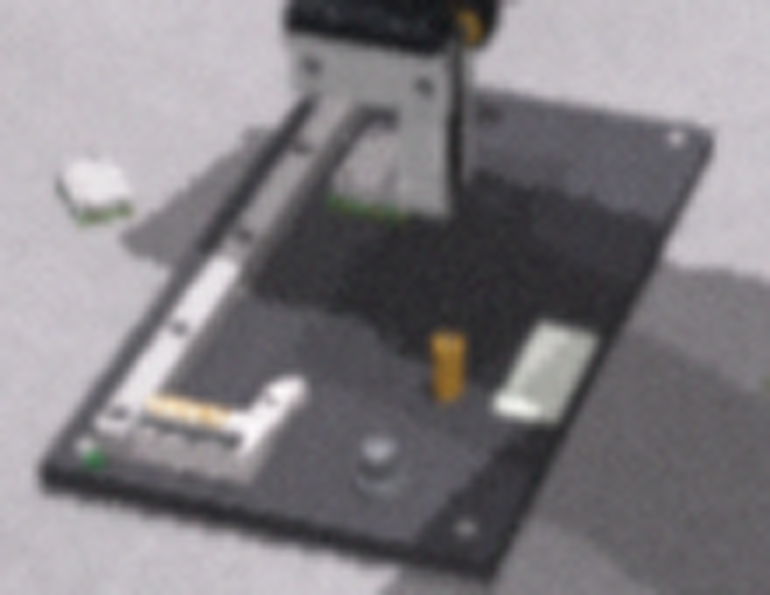

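Request:
step_arm(
  plan=[
    {"grip":0.57,"slide":[0,0,0.003],"spin":0},
    {"grip":0.57,"slide":[0,0,0.003],"spin":0},
    {"grip":0.57,"slide":[0,0,0.002],"spin":0},
    {"grip":0.57,"slide":[0,0,0],"spin":0},
  ],
)

```text
time_s: 7.92
ee_pos: [0.5647, -0.0306, -0.0083]
eef_rot: [-1.571, -0.0, -1.489]
force: [0.7, -0.1, 0.4]
grip_width: 0.0201
```

Request:
step_arm(
  plan=[
    {"grip":0.57,"slide":[0,0,0.001],"spin":0},
    {"grip":0.57,"slide":[0,0,0],"spin":0},
  ],
)

```text
time_s: 8.08
ee_pos: [0.5654, -0.0306, -0.0083]
eef_rot: [-1.571, 0.0, -1.489]
force: [-0.3, 0.3, -0.2]
grip_width: 0.0201
```

Request:
step_arm(
  plan=[
    {"grip":0.57,"slide":[0,0,0.001],"spin":0},
    {"grip":0.57,"slide":[0,0,0],"spin":0},
  ],
)

```text
time_s: 8.25
ee_pos: [0.5664, -0.0305, -0.0083]
eef_rot: [-1.571, 0.0, -1.489]
force: [-0.4, -0.4, 0.7]
grip_width: 0.0203
```

Request:
step_arm(
  plan=[
    {"grip":0.57,"slide":[0,0,0.001],"spin":0},
    {"grip":0.57,"slide":[0,0,0],"spin":0},
  ],
)

```text
time_s: 8.42
ee_pos: [0.5674, -0.0304, -0.0083]
eef_rot: [-1.571, -0.0, -1.489]
force: [0.0, 0.6, 0.1]
grip_width: 0.0201
```

Request:
step_arm(
  plan=[
    {"grip":0.57,"slide":[0,0,0.001],"spin":0},
    {"grip":0.57,"slide":[0,0,0],"spin":0},
  ],
)

```text
time_s: 8.58
ee_pos: [0.5675, -0.0304, -0.0084]
eef_rot: [-1.573, 0.0, -1.489]
force: [-7.5, -0.8, 3.3]
grip_width: 0.0205
```

Request:
step_arm(
  plan=[
    {"grip":0.57,"slide":[0,0,0.001],"spin":0},
    {"grip":0.57,"slide":[0,0,0],"spin":0},
  ],
)

```text
time_s: 8.75
ee_pos: [0.5676, -0.0304, -0.0084]
eef_rot: [-1.575, 0.0, -1.489]
force: [-14.4, -1.5, 10.2]
grip_width: 0.0201
```

Rail contact came at jig x = 1.2, where about 1 was expected, with 14 N. The side is flush, so I'll back off, look, and go round to the rear.

Request:
step_arm(
  plan=[
    {"grip":0.57,"slide":[0,0,-0.004],"spin":0},
    {"grip":0.57,"slide":[0,0,-0.008],"spin":0},
    {"grip":0.57,"slide":[0,0,-0.01],"spin":0},
    {"grip":0.57,"slide":[0,-0.03,0],"spin":0},
    {"grip":0.57,"slide":[0,-0.03,0],"spin":0},
    {"grip":0.57,"slide":[0.016,0,0.0115],"spin":0},
    {"grip":0.57,"slide":[0.016,0,0.0115],"spin":0},
    {"grip":0.57,"slide":[0.016,0,0.0115],"spin":0},
    {"grip":0.57,"slide":[0.016,0,0.0115],"spin":0},
    {"grip":1,"slide":[0,0,0],"spin":0},
  ],
)

```text
time_s: 9.58
ee_pos: [0.5996, -0.0943, 0.0516]
eef_rot: [-1.57, -0.001, -1.49]
force: [-0.7, 0.2, -0.6]
grip_width: 0.016
```

Request:
step_arm(
  force=10,
  plan=[
    {"grip":1,"slide":[0,0,0],"spin":-6.923},
    {"grip":1,"slide":[0,0,0],"spin":-6.923},
    {"grip":1,"slide":[0,0,0],"spin":-6.923},
    {"grip":1,"slide":[0,0,0],"spin":-6.923},
    {"grip":1,"slide":[0,0,0],"spin":-6.923},
    {"grip":1,"slide":[0,0,0],"spin":-6.923},
    {"grip":1,"slide":[0,0,0],"spin":-6.923},
    {"grip":1,"slide":[0,0,0],"spin":-6.923},
    {"grip":1,"slide":[0,0,0],"spin":-6.923},
    {"grip":1,"slide":[0,0,0],"spin":-6.923},
    {"grip":1,"slide":[0,0,0],"spin":-6.923},
    {"grip":1,"slide":[0,0,0],"spin":-6.923},
    {"grip":1,"slide":[0,0,0],"spin":-6.924},
    {"grip":1,"slide":[0,0,0],"spin":0},
    {"grip":1,"slide":[0,0,0],"spin":0},
  ],
)

```text
time_s: 10.83
ee_pos: [0.5981, -0.0917, 0.0516]
eef_rot: [-1.571, -0.0, 0.078]
force: [0.6, -0.5, 0.2]
grip_width: 0.0006
```

```bash
python3 look.py 8; python3 -c "
from h import *
print(w2j(get_obs()['ee_pos']))"
```

```text
[ 0.59826839 -0.09179858  0.05165411] [-1.57075334e+00 -3.41265443e-05  7.82145687e-02] [ 0.50530873 -0.00723234 -0.73133012] 10.9333
[  26.88692552 -133.53066843]
```

View pics/side8.png

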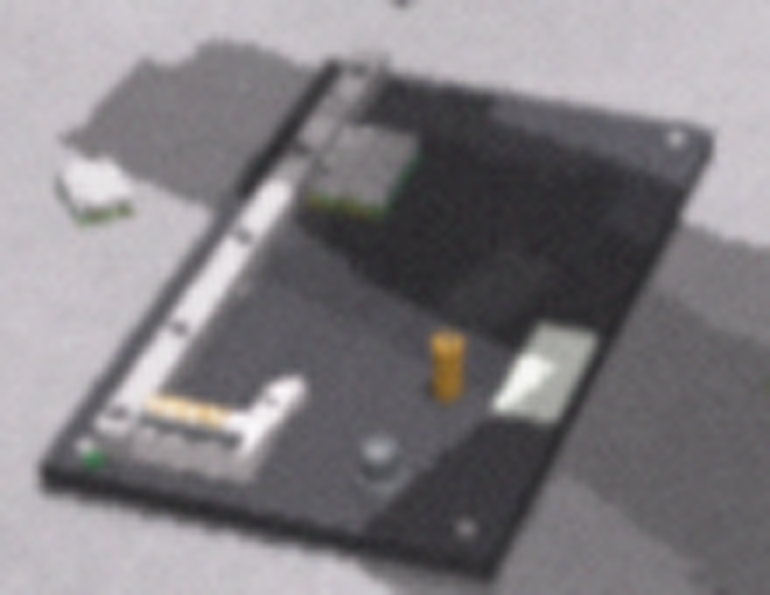

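View pics/top8.png

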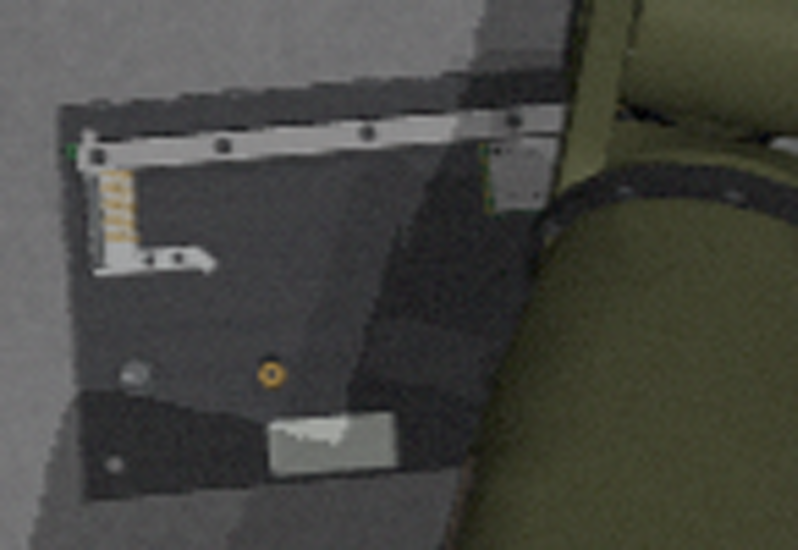

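The module is flush with the rail in both views, its pad end at top (488,178) and side (310-385,205). Next I'll get its position along the rail.

```bash
python3 - <<'E'
from h import *
t=lambda p:np.array([215,140])+(np.array(p,float)+.5)/5.5-.5
s=lambda p:np.array([205,175])+(np.array(p,float)+.5)/7-.5
for n,q,z in(("top",t((484,145)),.018),("top",t((488,212)),.018),("side",s((307,198)),.018),("side",s((383,212)),.018),("side",s((418,137)),.028),("side",s((348,127)),.028)):
    print(n,z,w2j(unproj(n,q,z)[0]))
E
```

```text
top 0.018 [ 44.34099536 -55.39831717]
top 0.018 [ 11.60539028 -54.48758369]
side 0.018 [ 46.51053937 -53.83723524]
side 0.018 [ 10.91693223 -54.33732264]
side 0.028 [  11.49555818 -101.34251471]
side 0.028 [ 44.14029887 -99.0035333 ]
```

Request:
step_arm(
  plan=[
    {"grip":1,"slide":[-0.0024,0.02,0],"spin":-0.2},
    {"grip":1,"slide":[0,0.02,0],"spin":0},
    {"grip":1,"slide":[0,0.012,0],"spin":0},
    {"grip":1,"slide":[0,0.008,0],"spin":0},
    {"grip":1,"slide":[0,0,0],"spin":0},
    {"grip":1,"slide":[0,0,0.005],"spin":0},
    {"grip":1,"slide":[0,0,0.005],"spin":0},
    {"grip":1,"slide":[0,0,0.004],"spin":0},
    {"grip":1,"slide":[0,0,0.003],"spin":0},
    {"grip":1,"slide":[0,0,0],"spin":0},
  ],
)

```text
time_s: 11.77
ee_pos: [0.5949, -0.0745, -0.0078]
eef_rot: [-1.571, -0.001, 0.086]
force: [-0.0, -1.0, 0.8]
grip_width: 0.0006
```

```bash
python3 look.py 9 side; python3 -c "
from h import *
print(w2j(get_obs()['ee_pos']))"
```

```text
[ 0.59484745 -0.07489856 -0.00790705] [-1.57098902e+00 -6.04892614e-04  8.61149338e-02] [-0.31254077  0.36899369  1.35363423] 11.8167
[  24.85316999 -116.40824819]
```

View pics/side9.png

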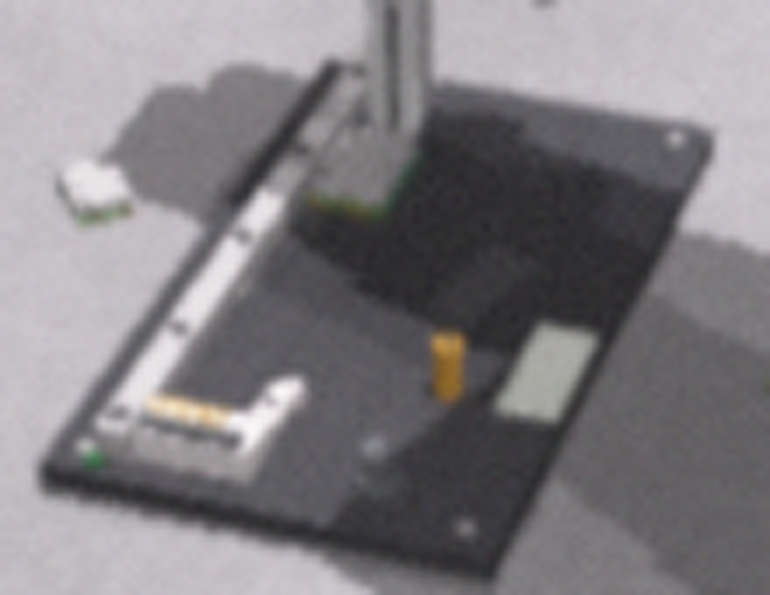

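Request:
step_arm(
  plan=[
    {"grip":1,"slide":[0.0003,0,0.003],"spin":0.25},
    {"grip":1,"slide":[0.0002,0,0.004],"spin":0},
    {"grip":1,"slide":[0.0002,0,0.004],"spin":0},
    {"grip":1,"slide":[0.0002,0,0.004],"spin":0},
    {"grip":1,"slide":[0.0002,0,0.004],"spin":0},
    {"grip":1,"slide":[0.0002,0,0.004],"spin":0},
    {"grip":1,"slide":[0.0002,0,0.004],"spin":0},
    {"grip":1,"slide":[0.0002,0,0.004],"spin":0},
    {"grip":1,"slide":[0.0002,0,0.004],"spin":0},
    {"grip":1,"slide":[0,0,0],"spin":0},
  ],
)

```text
time_s: 12.65
ee_pos: [0.5937, -0.0394, -0.0084]
eef_rot: [-1.571, -0.0, 0.082]
force: [-0.4, -0.5, -0.1]
grip_width: 0.0005
```

```bash
python3 look.py 10; python3 -c "
from h import *
print(w2j(get_obs()['ee_pos']))"
```

```text
[ 0.59379264 -0.04007378 -0.00832113] [-1.57072071e+00 -2.27002027e-04  8.14402497e-02] [-0.34993806 -0.3057006   0.20039465] 12.75
[ 26.63694521 -81.6131878 ]
```

View pics/side10.png

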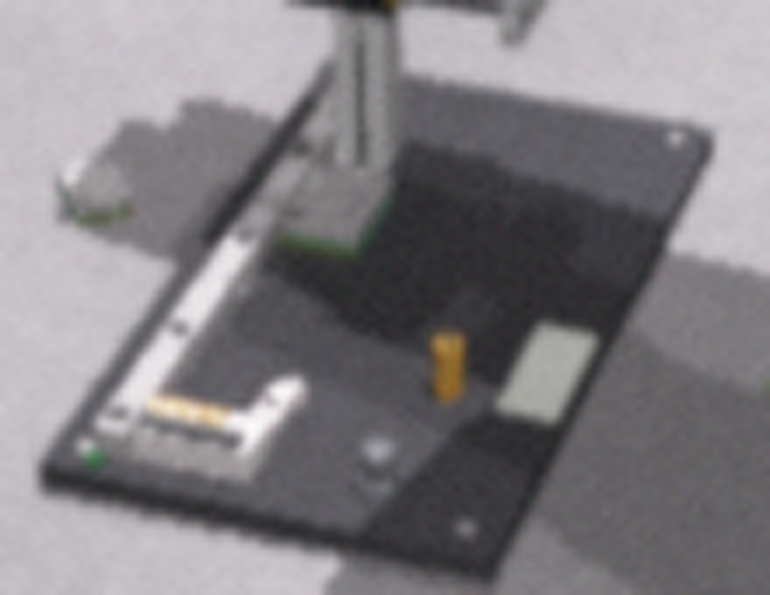

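View pics/top10.png

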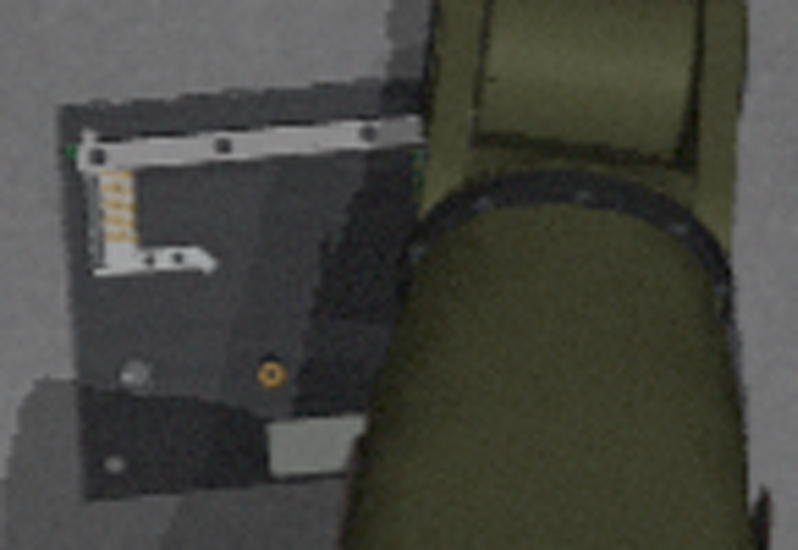

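Request:
step_arm(
  plan=[
    {"grip":1,"slide":[0.0001,0,0.003],"spin":0},
    {"grip":1,"slide":[0.0001,0,0.004],"spin":0},
    {"grip":1,"slide":[0.0001,0,0.004],"spin":0},
    {"grip":1,"slide":[0.0001,0,0.004],"spin":0},
    {"grip":1,"slide":[0.0001,0,0.004],"spin":0},
    {"grip":1,"slide":[0.0001,0,0.004],"spin":0},
    {"grip":1,"slide":[0.0001,0,0.004],"spin":0},
    {"grip":1,"slide":[0.0001,0,0.004],"spin":0},
    {"grip":1,"slide":[0.0001,0,0.004],"spin":0},
    {"grip":1,"slide":[0.0001,0,0.004],"spin":0},
    {"grip":1,"slide":[0.0001,0,0.004],"spin":0},
    {"grip":1,"slide":[0,0,0],"spin":0},
  ],
)

```text
time_s: 13.75
ee_pos: [0.5913, 0.0035, -0.0083]
eef_rot: [-1.571, -0.0, 0.082]
force: [-0.3, 0.7, 0.4]
grip_width: 0.0006
```

```bash
python3 look.py 11 side; python3 -c "
from h import *
print(w2j(get_obs()['ee_pos']))"
```

```text
[ 0.59135853  0.00312048 -0.00832329] [-1.57068618e+00 -2.00768573e-04  8.16033383e-02] [-0.42447014 -0.46266792  0.00371598] 13.8
[ 27.72735141 -38.36414134]
```

View pics/side11.png

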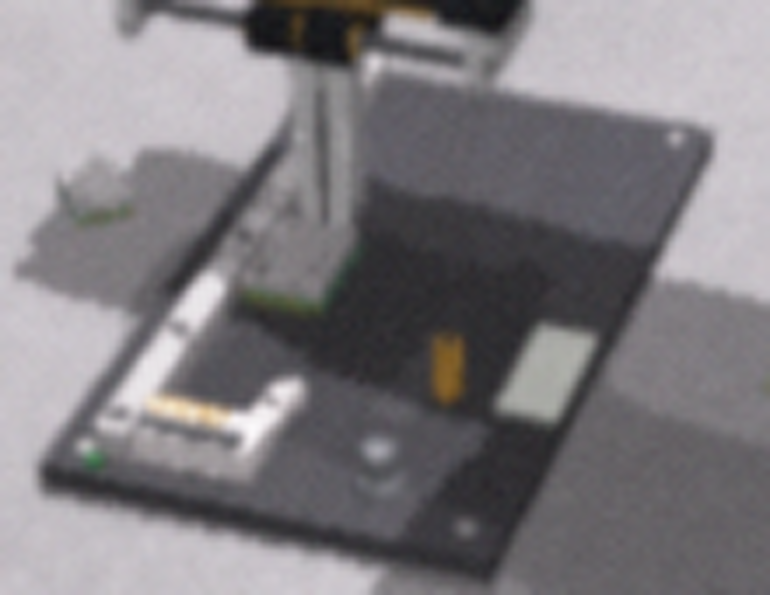

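Request:
step_arm(
  plan=[
    {"grip":1,"slide":[5e-05,0,0.003],"spin":0},
    {"grip":1,"slide":[5e-05,0,0.004],"spin":0},
    {"grip":1,"slide":[5e-05,0,0.004],"spin":0},
    {"grip":1,"slide":[5e-05,0,0.004],"spin":0},
    {"grip":1,"slide":[5e-05,0,0.004],"spin":0},
    {"grip":1,"slide":[5e-05,0,0.004],"spin":0},
    {"grip":1,"slide":[5e-05,0,0.004],"spin":0},
    {"grip":1,"slide":[5e-05,0,0.004],"spin":0},
    {"grip":1,"slide":[5e-05,0,0.004],"spin":0},
    {"grip":1,"slide":[5e-05,0,0.004],"spin":0},
    {"grip":1,"slide":[5e-05,0,0.004],"spin":0},
    {"grip":1,"slide":[5e-05,0,0.004],"spin":0},
    {"grip":1,"slide":[5e-05,0,0.004],"spin":0},
    {"grip":1,"slide":[0,0,0],"spin":0},
  ],
)

```text
time_s: 14.97
ee_pos: [0.5878, 0.0543, -0.0083]
eef_rot: [-1.571, -0.0, 0.082]
force: [-0.3, 0.1, 0.6]
grip_width: 0.0006
```

```bash
python3 look.py 12 side; python3 -c "
from h import *
print(w2j(get_obs()['ee_pos']))"
```

```text
[ 0.58787124  0.05399358 -0.00830614] [-1.57066852e+00 -2.34264236e-04  8.16081615e-02] [ 0.51258231 -0.34667305 -0.76303864] 15.0167
[28.39320448 12.62399412]
```

View pics/side12.png

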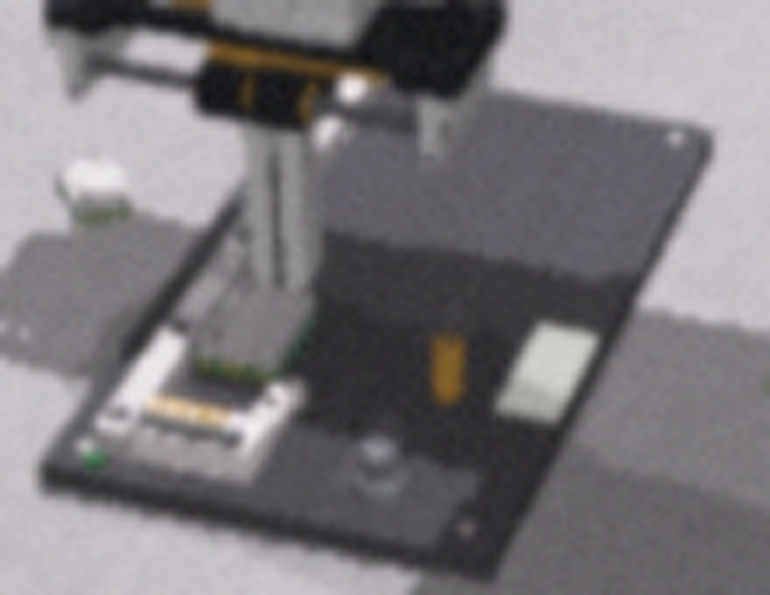

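Request:
step_arm(
  plan=[
    {"grip":1,"slide":[0,0,0.003],"spin":0},
    {"grip":1,"slide":[5e-05,0,0.004],"spin":0},
    {"grip":1,"slide":[5e-05,0,0.004],"spin":0},
    {"grip":1,"slide":[5e-05,0,0.004],"spin":0},
    {"grip":1,"slide":[5e-05,0,0.004],"spin":0},
    {"grip":1,"slide":[5e-05,0,0.004],"spin":0},
    {"grip":1,"slide":[5e-05,0,0.004],"spin":0},
    {"grip":1,"slide":[5e-05,0,0.004],"spin":0},
    {"grip":1,"slide":[5e-05,0,0.004],"spin":0},
    {"grip":1,"slide":[0,0,0.003],"spin":0},
    {"grip":1,"slide":[0,0,0],"spin":0},
  ],
)

```text
time_s: 15.93
ee_pos: [0.5851, 0.0922, -0.0084]
eef_rot: [-1.571, -0.0, 0.082]
force: [-0.3, 0.2, 0.3]
grip_width: 0.0003
```

Request:
step_arm(
  plan=[
    {"grip":1,"slide":[0,0,0.002],"spin":0},
    {"grip":1,"slide":[0,0,0.001],"spin":0},
    {"grip":1,"slide":[0,0,0],"spin":0},
  ],
)

```text
time_s: 16.18
ee_pos: [0.5849, 0.0946, -0.0083]
eef_rot: [-1.571, -0.0, 0.081]
force: [-0.2, 1.0, 0.2]
grip_width: 0.0005
```

```bash
python3 look.py 13 side; python3 -c "
from h import *
print(w2j(get_obs()['ee_pos']))"
```

```text
[ 0.5849305   0.09448235 -0.00833991] [-1.57074875e+00 -1.15897598e-04  8.11599912e-02] [-0.29748075 -0.57342003  0.69031623] 16.2333
[28.75841122 53.21777977]
```

View pics/side13.png

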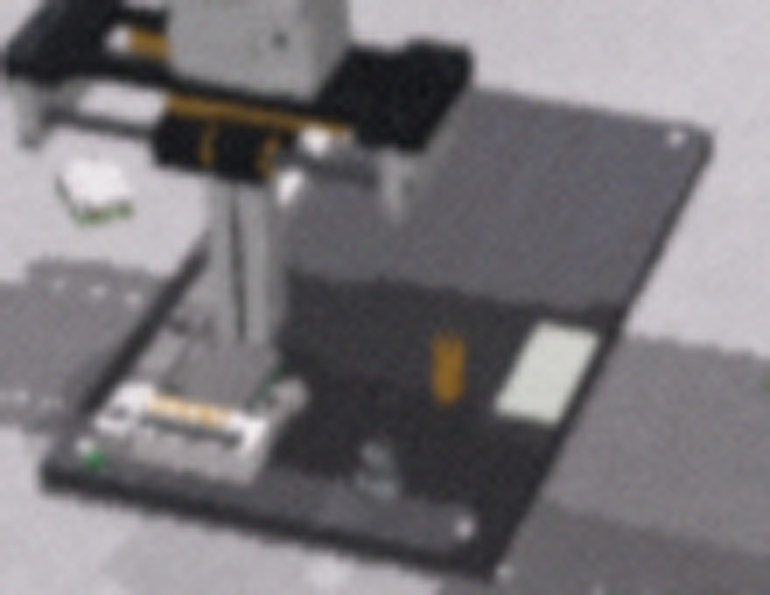

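Request:
step_arm(
  plan=[
    {"grip":1,"slide":[0,0,0.001],"spin":0},
    {"grip":1,"slide":[0,0,0.001],"spin":0},
    {"grip":1,"slide":[0,0,0],"spin":0},
  ],
)

```text
time_s: 16.48
ee_pos: [0.5848, 0.0964, -0.0083]
eef_rot: [-1.571, -0.0, 0.081]
force: [1.2, -0.1, -0.1]
grip_width: 0.0007
```

Request:
step_arm(
  plan=[
    {"grip":1,"slide":[0,0,0.001],"spin":0},
    {"grip":1,"slide":[0,0,0],"spin":0},
  ],
)

```text
time_s: 16.65
ee_pos: [0.5848, 0.0965, -0.0083]
eef_rot: [-1.572, -0.0, 0.081]
force: [2.1, -6.8, 1.4]
grip_width: 0.0005
```

Request:
step_arm(
  plan=[
    {"grip":1,"slide":[0,0,0.001],"spin":0},
    {"grip":1,"slide":[0,0,0],"spin":0},
  ],
)

```text
time_s: 16.82
ee_pos: [0.5848, 0.0966, -0.0083]
eef_rot: [-1.573, 0.0, 0.081]
force: [1.0, -13.0, 0.1]
grip_width: 0.0007
```

Request:
step_arm(
  plan=[
    {"grip":1,"slide":[0,0,0.001],"spin":0},
    {"grip":1,"slide":[0,0,0],"spin":0},
  ],
)

```text
time_s: 16.98
ee_pos: [0.5848, 0.0967, -0.0083]
eef_rot: [-1.575, 0.0, 0.081]
force: [1.3, -19.8, 1.6]
grip_width: 0.0005
```

Request:
step_arm(
  plan=[
    {"grip":1,"slide":[0,0,-0.004],"spin":0},
    {"grip":1,"slide":[0,0,-0.01],"spin":0},
    {"grip":1,"slide":[0,0,-0.015],"spin":0},
    {"grip":1,"slide":[0,-0.03,-0.01],"spin":0},
    {"grip":1,"slide":[0,-0.03,-0.02],"spin":0},
    {"grip":1,"slide":[0,-0.03,-0.02],"spin":0},
    {"grip":1,"slide":[0,0,-0.036],"spin":0},
    {"grip":1,"slide":[0,0,-0.036],"spin":0},
    {"grip":1,"slide":[0,0,-0.036],"spin":0},
    {"grip":1,"slide":[0,0,-0.036],"spin":0},
    {"grip":1,"slide":[0,0,-0.036],"spin":0},
    {"grip":1,"slide":[0,0,-0.036],"spin":0},
    {"grip":1,"slide":[0,0,0],"spin":0},
  ],
)

```text
time_s: 18.07
ee_pos: [0.6079, -0.2006, 0.0815]
eef_rot: [-1.572, -0.0, 0.077]
force: [-1.0, 0.9, -0.6]
grip_width: 0.0001
```

```bash
python3 look.py 14
```

```text
[ 0.60797374 -0.19584484  0.08125349] [-1.57025337e+00  3.46669543e-04  7.90480419e-02] [-0.09065626  0.12765671  0.49842419] 18.1667
```

View pics/side14.png

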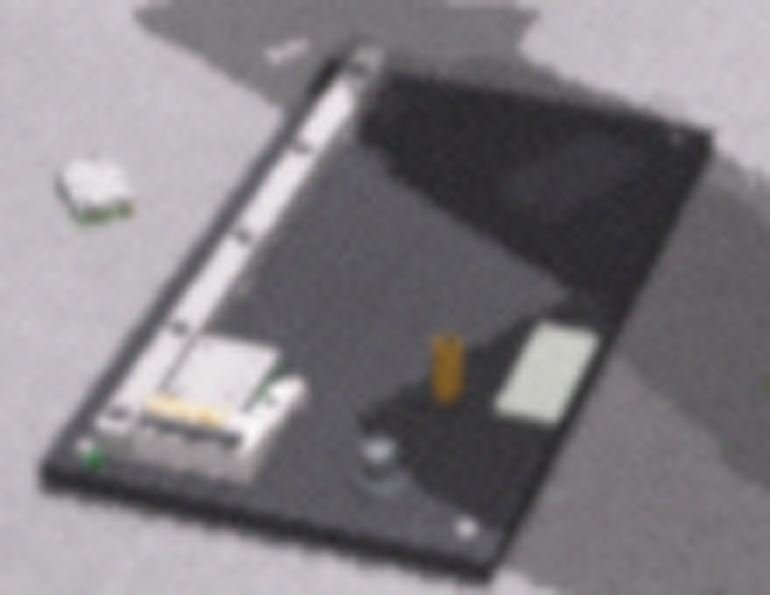

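View pics/top14.png

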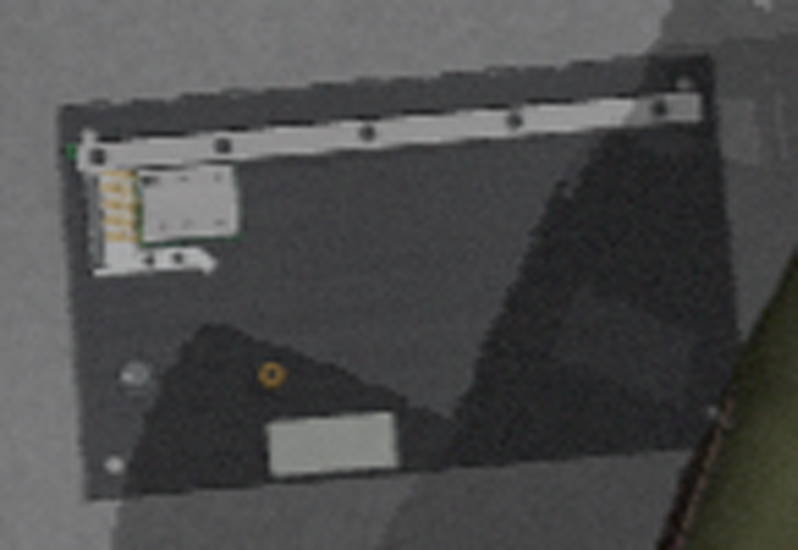

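```bash
python3 - <<'E'
from h import *
im=np.load("pics/top14.npy")[160:195,225:268].astype(float)
a=np.clip((im/255)**.6*330-40,0,255).astype(np.uint8)
a=cv2.resize(a,None,fx=17,fy=17,interpolation=cv2.INTER_CUBIC)
cv2.imwrite("pics/t14e.png",a)
cr=lambda P:(proj("top",P)-[225,160]+.5)*17-.5
for x,y,z in((45,65,28),(9,65,28),(45,115,28),(9,115,28),(45,65,32),(45,115,32)): print(x,y,z,cr(j2w(x,y,z)).round())
E
```

```text
45 65 28 [[557. 158.]]
9 65 28 [[575. 387.]]
45 115 28 [[236. 185.]]
9 115 28 [[253. 414.]]
45 65 32 [[555. 154.]]
45 115 32 [[234. 181.]]
```

View pics/t14e.png

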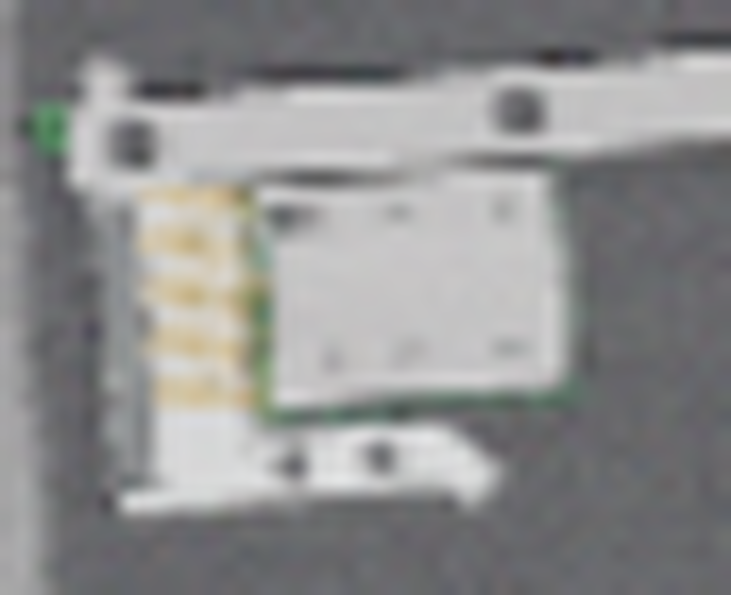

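```bash
python3 - <<'E'
from h import *
def e(n,r0,c0,h=30,w=32,g=.6):
    im=np.load(f"pics/{n}.npy")[r0:r0+h,c0:c0+w].astype(float); im=im/np.percentile(im,97)
    return cv2.resize(np.clip(im**g*255,0,255).astype(np.uint8),None,fx=12,fy=14,interpolation=cv2.INTER_CUBIC)
cv2.imwrite("pics/s14e.png",np.hstack([e("side8",186,240),e("side14",215,219)]))
cr=lambda P,r,c:(proj("side",P)-[c,r]+.5)*[12,14]-.5
for y0,r,c,off in((-104.5,186,240,0),(65,215,219,384)):
  for x,y,z in((45,0,16),(45,50,16),(9,0,17.5),(9,50,17.5),(45,0,32),(45,50,32)): print(x,y,z,(cr(j2w(x,y0+y,z),r,c)+[off,0]).round())
E
```

```text
45 0 16 [[183. 132.]]
45 50 16 [[113. 250.]]
9 0 17.5 [[311. 154.]]
9 50 17.5 [[244. 274.]]
45 0 32 [[181.  72.]]
45 50 32 [[111. 189.]]
45 0 16 [[568. 152.]]
45 50 16 [[485. 294.]]
9 0 17.5 [[706. 180.]]
9 50 17.5 [[626. 324.]]
45 0 32 [[564.  90.]]
45 50 32 [[480. 231.]]
```

View pics/s14e.png

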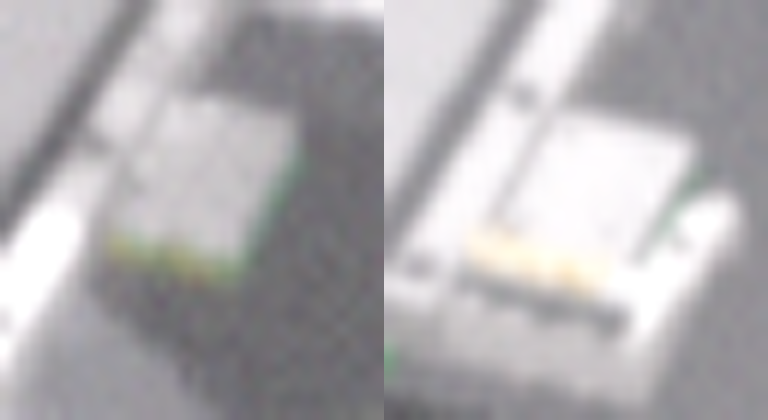

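The module sits parallel to the rail, with board slope 0.083 against the rail's 0.084. It's as close to the rail as it was right after the side press, and it's against the block. The knob and standoff haven't moved, so I'm handing in.

```bash
python3 -c "
from station import hand_in,get_obs
print(hand_in(),get_obs()['time_s'])"
```

```text
the job is handed in; nothing more can be done
the job is handed in; nothing more can be done
```

The module is home in the corner pocket: flat against the rail, with its gold-padded end against the contact block. I handed in at about 18 s, and the arm was clear of everything.

**What I did:** I pushed the module across the plate with both fingertips side by side, until its long side was flat on the rail (about 14 N). Then I went round behind it with the fingers closed and slid it along the rail into the block, stopping on hard contact (about 20 N). It was never picked up or tipped.

**Last checks:**
- **Along the rail:** the module is parallel to the rail in the top view (slope 0.083 against 0.084). In the side view its distance from the rail matches what it was right after the rail press, to about 1 mm.
- **At the block:** the pad end meets the block in both views.
- **Other things:** the knob and standoff are where they started. I didn't check the other bench items one by one, and the arm touched none of them as far as I saw.

**What disagreed:**
- **Reported tool height:** it was 28.5 mm too low. The side view showed this; I confirmed it by gently touching the plate (about 12 N) and used the corrected height from then on.
- **Contact with the block:** it came about 2 mm earlier along the rail than calculated. That is within the stated calibration error, and the pictures agree it is home.

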